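# Turn a face-down test panel over against the step of a reader

### The job

One of the two test panels on the bench was put down face down. Without picking it up, push it with the fingertips flat along the bench against the front step of the reader, tip it up on its edge there and push it over, so that it lands face up on the reader's metal shelf; then push it in until none of it hangs over the shelf's front edge. Leave the panel that is already face up, and everything else, where it is.

Things in the scene. Friction and masses are not known exactly. Their poses are not given: they have to be found in the camera images.
- panel: the face-down test panel: stiff white plastic slab, 70 mm along its x, 100 mm along y, 9 mm thick along z, about 45 g. Origin at the slab's centre. z points out of its plain back (small paper label): up at the start, to be down at the end. Its face has five grey strip windows with dark round wells. At the start x points away from the robot, within about 0.2 rad of the reader's x
- read_panel: the other test panel, the same slab lying face up (windows and wells showing) beside the first at about the same distance from the reader, left or right of it by about 170 mm; origin at the centre of the slab, z up. To be left alone
- reader: reader fixed to the bench. Origin: middle of the foot of its front face, at bench height; x away from the robot, square to the front, y left along it, z up. Front: upright aluminium step 20 mm high, y -170 to 170 mm. On it a flat metal shelf 20 mm above the bench, x 0 to 96 mm; then a fence 12 mm thick, its top 30 mm above the bench; behind it a grey housing, x 108 to 178 mm, 62 mm high
- panel_edge_far (a point): middle of the panel's 100 mm long edge face at its own x = +35 mm, half way through the thickness: the edge pushed against the step. Standing on it, flat against the step, the panel stays up by itself. Once pushed over it often comes to rest leaning, face up, with this edge on the bench some 35 mm before the step, about 0.56 rad from level: pushed up along its slope it drops flat
- panel_edge_near (a point): middle of the panel's 100 mm long edge face at its own x = -35 mm, half way through the thickness: the edge on the robot's side at the start. Dry plastic that rubber fingertips hold well by friction: light pressure towards the step (5 to 10 N) is enough to swing this edge up
- reagent: small closed bottle, 34 mm across, 62 mm high, standing left of the panels; origin under its centre
- cup: clear plastic sample cup, 56 mm across, 55 mm high, standing right of the panels; origin under its centre
- tipbox: grey box 75 x 55 x 45 mm left of the reader's front; origin under its centre
- eraser: dark rubber block 50 x 22 x 14 mm lying between the two panels, long side along the reader's x; origin under its centre
- marker: square-bodied marker pen 105 x 16 x 16 mm lying right of the panels; origin under its middle, x along the pen
Not all that is in view belongs to the job. What is shaped like the panel but green or purple is not meant.

How it is judged:
By the outcome, as a careful person would: the job done as asked, in the order asked, and still so for the second after the job is handed in, with the robot touching nothing.
It also fails if it takes over 56 s, if anything falls off the work surface, if the arm or the gripper's body presses on something with over 40 N, if the wrist force passes 120 N, or if a joint passes its speed limit or range.

### The arm

A 6-joint arm with a two-finger parallel gripper is mounted at the origin on the work surface. World frame = base frame: x ahead of the robot, y to its left, z up, the work surface at z = 0. Lengths are in m, angles in rad, forces in N, time in s.
With the tool pointing down it reaches from about 0.4 to 0.925 m from the base axis. Payload 3.4 kg.
Tool frame: the origin (TCP) lies between the finger pads; the fingertips stand 14 mm ahead of it and the grasp point (between the pads) lies 5 mm behind it; z points along the fingers, y is the direction in which the jaws open and shut (so a half turn about z gives the same grasp; the last joint's range is limited). The gripper opens to 85 mm and grips with 20 to 120 N. Pads are 22 mm wide; open, the fingers measure 114 mm over their backs; the gripper's body (76 mm by 85 mm) begins 54 mm behind the grasp point. The pads swing forward as they close: fully open they stand 13 mm farther back than shut.
Start: joints at [1.093, 0.307, 1.506, -0, 1.328, -0.073], TCP at [0.226, 0.529, 0.245] pointing down, gripper open.
Joint ranges: [-3.12, 3.12], [-1.05, 2.28], [0.14, 2.33], [-1.42, 4.57], [0.1, 2.73], [-2.68, 2.68]. Speed limits (rad/s): [2.57, 2.57, 3.14, 3.14, 3.14, 3.14].

### API

Orientations are given as [roll, pitch, yaw] about the fixed x, y, z axes, in that order (R = Rz(yaw) Ry(pitch) Rx(roll)).
In Python, from cell import status, optics, order gives the robot as it stands.
- The arm moves only by the shell command python3 -m inch 'ROWS' [FORCE]. ROWS is JSON, a list of rows, each a list of 7 numbers: the shift along the tool's x, y, z in m, then the turn, a rotation vector about the tool's x, y, z in rad, then the opening, from -1 (shut) to 1 (fully open). A call has 1 to 10 rows; each row is the pose to reach, as a shift and turn from the pose commanded when the call began, along the tool's axes at that moment; what a row does not reach only later rows make up. A row lasts 1/8 s, in which the tool goes at most 62.5 mm and 10.7 degrees, less where a joint would pass 70% of its speed; a pose out of reach is approached as far as the arm can. A call with a gripper value outside its range is refused whole. The fingers move at their own pace and stop on an object; FORCE is the grip in N (left out, the last holds). Time passes only in rows, so rows that repeat a pose let the fingers close. It gives the time, the measured TCP pose, the force and the opening at its end, in the units of the state.
- status.get_state(): the state, without advancing time (a new reading comes with each control period).
- optics.read_camera(name): name is "scene" or "top" or "wrist"; returns a dict with "color" (480x640x3 uint8, red, green, blue), "mtx" (3x3 intrinsics, pixels), "R" (3x3) and "t" (3): a world point X has camera coordinates R X + t; the wrist camera has in their place "T_tool_cam" (4x4, takes a point from camera to tool coordinates, whose origin is the TCP and whose axes are the flange's). Camera axes: x right, y down, z forward; pixel columns grow to the right and rows downward; lengths in m; the calibration is good to about 2 mm. A picture is of the moment at which its call begins: read the wrist's pose just before it. There is no depth.
- order.close_job(): hands the job in, once; it reports no verdict.
The state is a dict: "clock": time; "qpos": joint angles; "qvel": joint speeds; "tau": joint torques, N m; "ee_pos": TCP position; "orientation": TCP orientation; "force": force on the tool from outside, world axes, zero at the start; "torque": the same for the moment, N m; "finger_gap": opening from 0.0 (shut) to 1.0 (fully open).
Only numpy, scipy, OpenCV 4.12 (cv2) and the standard library are available. Lean on these libraries where they do the work, as an engineer would, in place of code of your own. Each camera call takes 0.05 s, during which the arm holds its last target.

## Working session

There is one attempt and no reset: what is moved stays moved. The work goes in short steps, Python scripts to look and compute and a shell command to move; the robot and the scene stay as the last step left them, time stands still between calls to the robot, and variables do not carry over. Pictures are saved under pics/ and viewed, and the job is handed in when it is done.

```bash
ls; mkdir -p pics
python3 - <<'E'
from cell import status, optics
import cv2
print(status.get_state())
for n in ["scene","top"]:
    c=optics.read_camera(n); cv2.imwrite(f"pics/{n}0.png",c["color"][:,:,::-1]); print(n,c["mtx"].tolist(),c["R"].tolist(),c["t"].tolist())
E
```

```text
pics
{'clock': 0.0, 'qpos': array([ 1.09350612e+00,  3.07548993e-01,  1.50769245e+00, -2.14582477e-05,
        1.32841191e+00, -7.34593661e-02]), 'qvel': array([ 1.64495155e-03,  1.04962594e-05, -1.57031024e-04, -1.09992707e-03,
        5.64887264e-04, -1.78305301e-04]), 'tau': array([-7.01408517e-04, -4.57564223e+01, -2.51917791e+01, -2.05086644e-04,
        1.34314908e-02,  3.22992219e-05]), 'ee_pos': array([0.22563447, 0.52813359, 0.24438758]), 'orientation': array([-3.13953598e+00, -1.30477305e-04,  2.73776685e+00]), 'force': array([-0.33114981,  0.21307584,  0.29244963]), 'torque': array([ 0.01702631,  0.01492467, -0.0078223 ]), 'finger_gap': 1.0008413105360028}
scene [[478.6342865874385, 0.0, 326.73259207471165], [0.0, 478.6342865874385, 239.18627672548914], [0.0, 0.0, 1.0]] [[-0.7883475451507077, 0.61519068893125, 0.006968809593258951], [0.3676021227238248, 0.4800930011493992, -0.7964793717456221], [-0.4933323701357847, -0.6253408082794989, -0.6046255420312243]] [0.4431687808995763, -0.16940602189394277, 1.4550917335397993]
top [[585.174303336032, 0.0, 321.018822208067], [0.0, 585.174303336032, 242.48791568546315], [0.0, 0.0, 1.0]] [[0.029071624512469155, -0.9995413335346841, -0.00848311286684461], [-0.9992132724504721, -0.02883096004475373, -0.027232552243896674], [0.026975485297298298, 0.009268133501597265, -0.9995931296754555]] [-0.052966095046723165, 0.5223514330824691, 1.2303850005355381]
```

View pics/scene0.png

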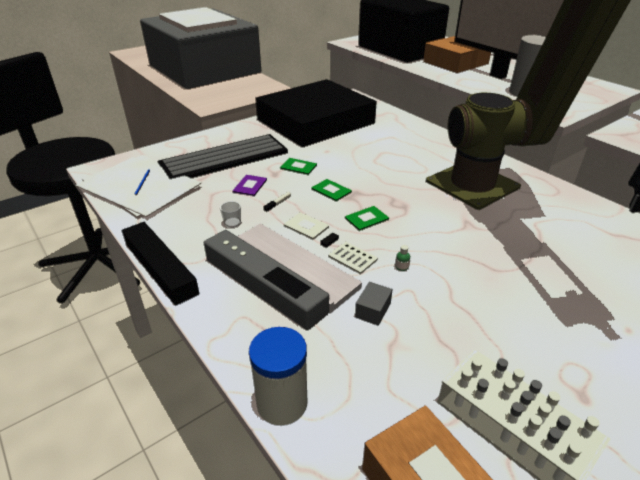

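View pics/top0.png

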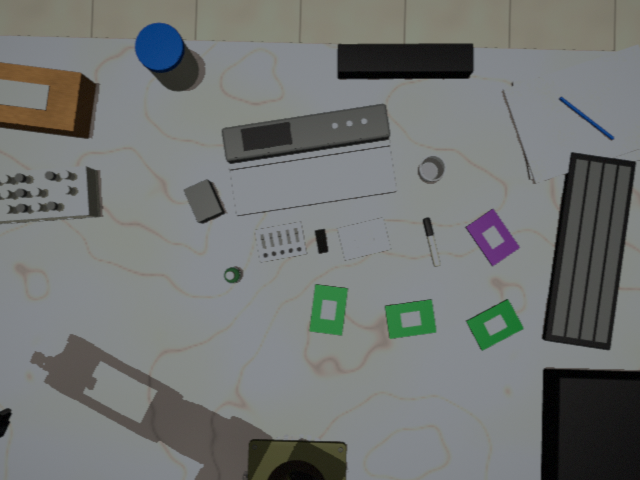

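The scene shows the reader, the face-up panel around top pixel (280,242) and the plain face-down one around (365,238). I'll enlarge both.

Run:
```python
import cv2
i=cv2.imread("pics/top0.png")[90:290,210:450]
i=cv2.resize(i[100:185,0:240],None,fx=3.33,fy=3.33,interpolation=cv2.INTER_CUBIC)
cv2.imwrite("pics/c1.png",cv2.convertScaleAbs(i,alpha=1.0,beta=0))
i=cv2.imread("pics/top0.png")[120:270,320:410]
i=cv2.resize(i[85:150],None,fx=8,fy=8,interpolation=cv2.INTER_CUBIC)
cv2.imwrite("pics/c2.png",cv2.convertScaleAbs(i,alpha=3,beta=-330))
i=cv2.imread("pics/top0.png")[135:225,220:410]
i=cv2.resize(i,None,fx=4,fy=4,interpolation=cv2.INTER_CUBIC)
cv2.imwrite("pics/c3.png",i)
```

```text
(no output)
```

View pics/c1.png

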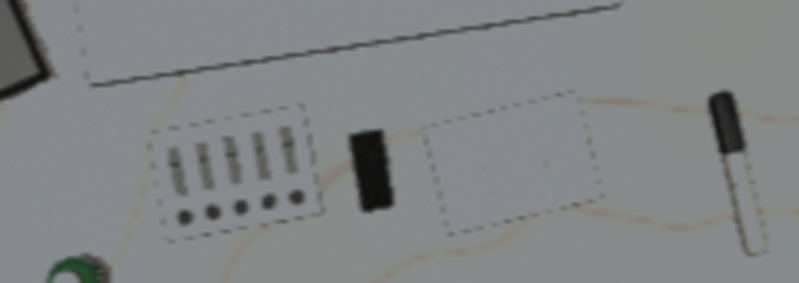

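View pics/c2.png

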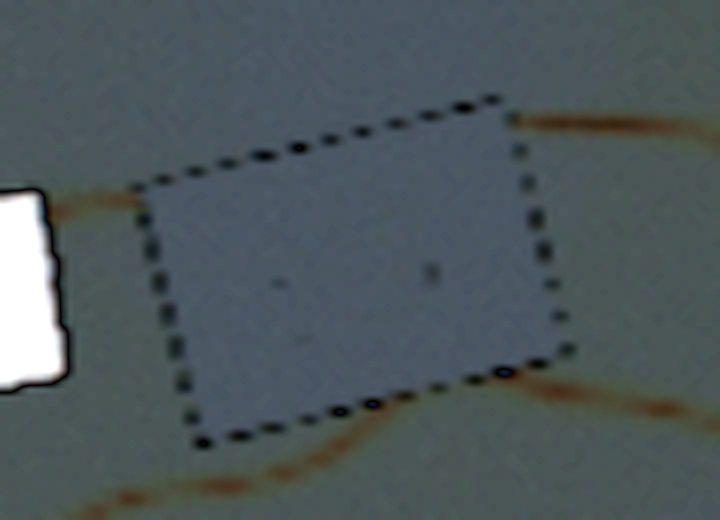

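View pics/c3.png

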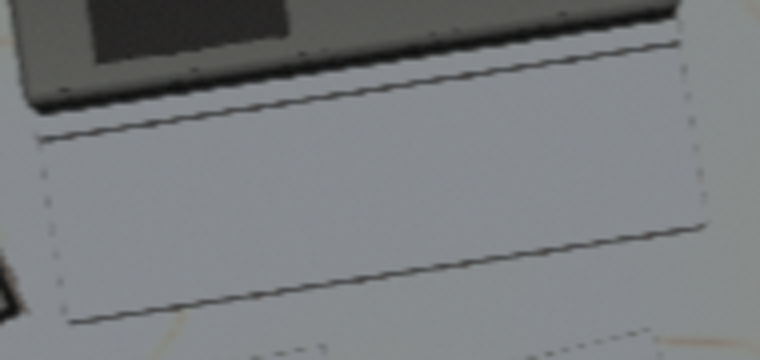

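The panel's corners in c2 are at (140,187), (497,98), (570,350) and (200,442). In c3 the shelf front edge runs from (68,322) to (705,226).

```bash
cat > h.py <<'E'
import numpy as np
from cell import status, optics
import cv2
from scipy.spatial.transform import Rotation as Ro
def ray(c,px,z):
    R=c["R"];t=c["t"];d=R.T@np.linalg.solve(c["mtx"],[px[0],px[1],1.]);o=-R.T@t
    return o+d*(z-o[2])/d[2]
def proj(c,X):
    p=c["mtx"]@(c["R"]@np.array(X)+c["t"]);return p[:2]/p[2]
def st():
    s=status.get_state();Rt=Ro.from_euler('xyz',s["orientation"]).as_matrix()
    return s,Rt
def wrist():
    s,Rt=st();c=optics.read_camera("wrist");T=c["T_tool_cam"]
    Rwc=Rt@T[:3,:3];twc=Rt@T[:3,3]+s["ee_pos"]
    c["R"]=Rwc.T;c["t"]=-Rwc.T@twc;return c
E
python3 - <<'E'
from h import *
c=optics.read_camera("top")
f=lambda p,o,s:((p[0]+.5)/s-.5+o[0],(p[1]+.5)/s-.5+o[1])
P=[ray(c,f(p,(320,205),8),.009) for p in [(140,187),(497,98),(570,350),(200,442)]]
for p in P: print(p.round(4))
print([round(np.linalg.norm(P[i]-P[(i+1)%4]),4) for i in range(4)], np.mean(P,0).round(4))
d=P[1]-P[0];print("panel yaw",np.arctan2(d[0],-d[1])); d=P[2]-P[3];print(np.arctan2(d[0],-d[1]))
for z in [.02]:
    a,b=[ray(c,f(p,(220,135),4),z) for p in [(68,322),(705,226)]]
    print(a,b,np.linalg.norm(a-b)); d=b-a; yaw=np.arctan2(d[0],-d[1]);print("reader yaw",yaw,(a+b)/2)
ra=(a+b)/2; R=np.array([[np.cos(yaw),np.sin(yaw)],[-np.sin(yaw),np.cos(yaw)]])
for p in P+[np.mean(P,0)]: print("in reader",R@(p-ra)[:2])
for n,px in [("eraserUL",(350,133)),("eUR",(381,130)),("eLL",(361,210)),("eLR",(393,205))]:
    p=ray(c,f(px,(210,190),3.33),.014);print(n,R@(p-ra)[:2])
w=wrist();print(w["T_tool_cam"].round(3).tolist())
E
```

```text
[ 0.5553 -0.0708  0.009 ]
[ 0.5815 -0.1643  0.009 ]
[ 0.5156 -0.1853  0.009 ]
[ 0.4885 -0.0885  0.009 ]
[np.float64(0.0971), np.float64(0.0692), np.float64(0.1005), np.float64(0.0691)] [ 0.5352 -0.1272  0.009 ]
panel yaw 0.27322848717260034
0.27270780247878385
[0.57558979 0.14065223 0.02      ] [ 0.63541866 -0.19155142  0.02      ] 0.33754815931402904
reader yaw 0.17818685001192303 [ 0.60550423 -0.0254496   0.02      ]
in reader [-0.05743867 -0.0357462 ]
in reader [-0.0482239  -0.13240914]
in reader [-0.11683252 -0.1413481 ]
in reader [-0.12631406 -0.04133543]
in reader [-0.08720229 -0.08770972]
eraserUL [-0.05413296  0.0112999 ]
eUR [-0.05517458 -0.00834715]
eLL [-0.10326547  0.01164649]
eLR [-0.10314733 -0.00879029]
[[-0.001, -0.959, -0.283, 0.072], [1.0, -0.0, -0.002, -0.0], [0.001, -0.283, 0.959, -0.128], [0.0, 0.0, 0.0, 1.0]]
```

```bash
cat >> h.py <<'E'
YAW=0.178; O=np.array([0.6055,-0.0254,0.])
RR=Ro.from_euler('z',YAW).as_matrix()
def go(target, pitch=0.):
    """target TCP in reader frame; pitch: tilt about reader y; gives shift, turn in tool axes"""
    s,Rt=st()
    W=O+RR@np.array(target)
    Rw=RR@Ro.from_euler('y',pitch).as_matrix()@np.array([[-1,0,0],[0,1,0],[0,0,-1.]])
    sh=Rt.T@(W-s["ee_pos"]); tu=Ro.from_matrix(Rt.T@Rw).as_rotvec()
    return sh.round(4),tu.round(4)
def rd():
    s,Rt=st(); p=RR.T@(s["ee_pos"]-O); f=RR.T@s["force"]
    print("t",round(s["clock"],2),"tcp_r",p.round(4),"rpy",np.round(s["orientation"],3),"F_r",f.round(2),"gap",round(s["finger_gap"],3))
E
python3 - <<'E'
from h import *
rd()
W=RR.T@(np.array([.45,.2,.2])-O)
print(go(W)); print(go([-.148,-.09,.1]))
E
```

```text
t 0.2 tcp_r [-0.2757  0.6123  0.2447] rpy [-3.14  -0.     2.738] F_r [ 0.26  0.91 -0.36] gap 0.999
(array([-0.3352, -0.2138,  0.045 ]), array([-1.200e-03, -4.000e-04, -5.818e-01]))
(array([-0.4926, -0.5164,  0.1453]), array([-1.200e-03, -4.000e-04, -5.818e-01]))
```

```bash
python3 -m inch '[[-0.335,-0.214,0.045,0,0,-0.15,0.2],[-0.335,-0.214,0.045,0,0,-0.3,0.2],[-0.335,-0.214,0.045,0,0,-0.45,0.2],[-0.335,-0.214,0.045,0,0,-0.582,0.2],[-0.335,-0.214,0.045,0,0,-0.582,0.2],[-0.335,-0.214,0.045,0,0,-0.582,0.2],[-0.493,-0.516,0.145,0,0,-0.582,0.2],[-0.493,-0.516,0.145,0,0,-0.582,0.2],[-0.493,-0.516,0.145,0,0,-0.582,0.2],[-0.493,-0.516,0.145,0,0,-0.582,0.2]]'
python3 - <<'E'
from h import *
rd(); print(go([-.148,-.09,.1]))
E
```

```text
clock: 1.45
ee_pos: [0.4631, -0.02, 0.1346]
orientation: [-3.141, 0.001, -2.963]
force: [1.3, 1.1, 0.1]
finger_gap: 0.605
t 1.45 tcp_r [-0.1392  0.0305  0.1346] rpy [-3.141e+00  1.000e-03 -2.963e+00] F_r [1.48 0.83 0.11] gap 0.605
(array([ 0.0088, -0.1205,  0.0346]), array([-0.0002,  0.0009,  0.0003]))
```

```bash
python3 -m inch '[[0.01,-0.12,0.02,0,0,0,0.2],[0.01,-0.12,0.02,0,0,0,0.2],[0.01,-0.12,0.035,0,0,0,0.2],[0.01,-0.12,0.06,0,0,0,0.2],[0.01,-0.12,0.06,0,0,0,0.2]]'
python3 - <<'E'
from h import *
rd(); print(go([-.148,-.09,.02]))
w=wrist(); cv2.imwrite("pics/w1.png",w["color"][:,:,::-1])
E
```

```text
clock: 2.08
ee_pos: [0.4727, -0.1377, 0.0734]
orientation: [3.139, -0.004, -2.964]
force: [0.5, -0.0, 0.2]
finger_gap: 0.6
t 2.08 tcp_r [-0.1506 -0.087   0.0734] rpy [ 3.139 -0.004 -2.964] F_r [ 0.45 -0.08  0.24] gap 0.6
(array([-0.0028, -0.0031,  0.0534]), array([ 0.0023, -0.0038, -0.0006]))
```

View pics/w1.png

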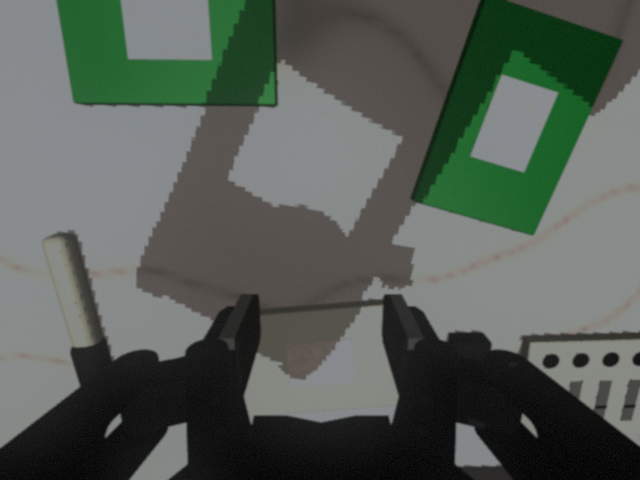

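Run:
```python
from h import *
w=wrist()
for p in [(262,312),(384,301)]: print(RR.T@(ray(w,p,.009)-O))
# finger tip corners: z unknown; project guesses
s,Rt=st()
for dz in (.004,.008,.014):
  for X in ([.011,.0255,dz],[.011,.04,dz],[-.011,.0255,dz]):
    print(dz,X,proj(w,s["ee_pos"]+Rt@np.array(X)).round(0))
```

```text
[-0.1233073  -0.12198293  0.009     ]
[-0.13023716 -0.05138611  0.009     ]
0.004 [0.011, 0.0255, 0.004] [387. 299.]
0.004 [0.011, 0.04, 0.004] [424. 299.]
0.004 [-0.011, 0.0255, 0.004] [384. 349.]
0.008 [0.011, 0.0255, 0.008] [385. 295.]
0.008 [0.011, 0.04, 0.008] [421. 295.]
0.008 [-0.011, 0.0255, 0.008] [383. 344.]
0.014 [0.011, 0.0255, 0.014] [383. 289.]
0.014 [0.011, 0.04, 0.014] [417. 289.]
0.014 [-0.011, 0.0255, 0.014] [380. 336.]
```

```bash
python3 -m inch '[[0.006,-0.003,0.02,0.002,-0.004,0,0.2],[0.006,-0.003,0.045,0.002,-0.004,0,0.2],[0.006,-0.003,0.058,0.002,-0.004,0,0.2],[0.006,-0.003,0.060,0.002,-0.004,0,0.2],[0.006,-0.003,0.060,0.002,-0.004,0,0.2]]'
python3 - <<'E'
from h import *
rd(); print(go([-.060,-.09,.012]))
E
```

```text
clock: 2.8
ee_pos: [0.4696, -0.1421, 0.0155]
orientation: [-3.139, 0.005, -2.963]
force: [-0.7, 0.4, 0.2]
finger_gap: 0.598
t 2.8 tcp_r [-0.1544 -0.0908  0.0155] rpy [-3.139  0.005 -2.963] F_r [-0.58  0.48  0.18] gap 0.598
(array([-0.0944,  0.0007,  0.004 ]), array([-0.0026,  0.005 ,  0.0006]))
```

```bash
python3 -m inch '[[-0.005,0,0.003,0,0,0,0.2],[-0.013,0,0.003,0,0,0,0.2],[-0.021,0,0.003,0,0,0,0.2],[-0.029,0,0.003,0,0,0,0.2],[-0.037,0,0.003,0,0,0,0.2],[-0.044,0,0.003,0,0,0,0.2],[-0.051,0,0.003,0,0,0,0.2],[-0.056,0,0.003,0,0,0,0.2],[-0.061,0,0.003,0,0,0,0.2],[-0.063,0,0.003,0,0,0,0.2]]'
python3 - <<'E'
from h import *
rd(); 
w=wrist(); cv2.imwrite("pics/w2.png",w["color"][:,:,::-1])
c=optics.read_camera("top"); cv2.imwrite("pics/t2.png",cv2.resize(c["color"][130:290,210:450,::-1],None,fx=3.3,fy=3.3,interpolation=cv2.INTER_CUBIC))
E
```

```text
clock: 4.05
ee_pos: [0.5313, -0.1308, 0.0122]
orientation: [-3.139, 0.004, -2.963]
force: [-0.1, -0.6, -0.4]
finger_gap: 0.592
t 4.05 tcp_r [-0.0917 -0.0906  0.0122] rpy [-3.139  0.004 -2.963] F_r [-0.22 -0.56 -0.45] gap 0.592
```

View pics/w2.png

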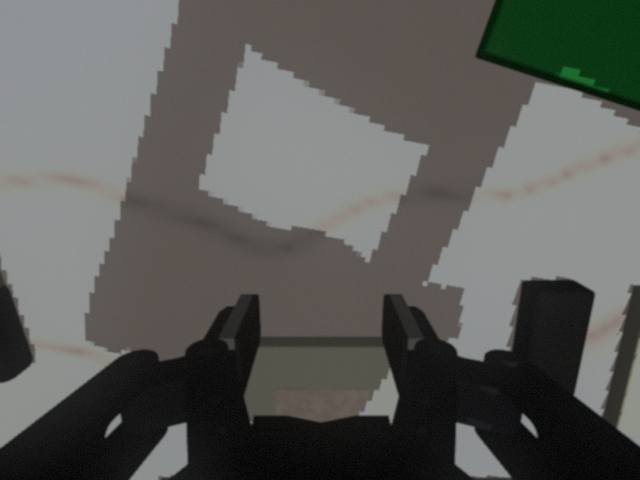

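View pics/t2.png

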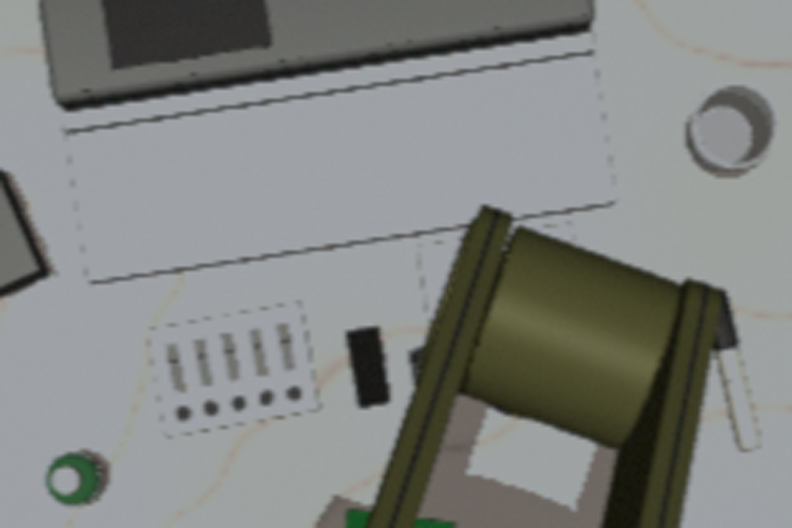

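```bash
python3 -m inch '[[-0.004,0,0,0,0,0,0.2],[-0.007,0,0,0,0,0,0.2],[-0.009,0,0,0,0,0,0.2],[-0.010,0,0,0,0,0,0.2]]'; python3 -m inch '[[-0.001,0,0,0,0,0,0.2],[-0.002,0,0,0,0,0,0.2]]'
```

```text
clock: 4.65
ee_pos: [0.5392, -0.1293, 0.0121]
orientation: [-3.14, 0.001, -2.963]
force: [-5.2, -4.5, 4.2]
finger_gap: 0.595
clock: 4.9
ee_pos: [0.5392, -0.1293, 0.0121]
orientation: [-3.14, -0.002, -2.962]
force: [-9.2, -6.0, 6.8]
finger_gap: 0.599
```

Run:
```python
from h import *
rd()
```

```text
t 4.9 tcp_r [-0.0836 -0.0905  0.0121] rpy [-3.140e+00 -2.000e-03 -2.962e+00] F_r [-10.09  -4.25   6.75] gap 0.599
```

```bash
python3 -m inch '[[0,0,-0.0015,0,0,0,0.2],[0.0002,0,-0.003,0,0,0,0.2],[0.0004,0,-0.0045,0,0,0,0.2],[0.0005,0,-0.006,0,0,0,0.2],[0.0005,0,-0.006,0,0,0,0.2]]';python3 - <<'E'
from h import *
rd(); 
w=wrist(); cv2.imwrite("pics/w3.png",w["color"][:,:,::-1])
E
```

```text
clock: 5.52
ee_pos: [0.5392, -0.1291, 0.0176]
orientation: [-3.141, -0.002, -2.963]
force: [-5.6, -4.7, -0.4]
finger_gap: 0.601
t 5.53 tcp_r [-0.0836 -0.0903  0.0176] rpy [-3.141e+00 -2.000e-03 -2.963e+00] F_r [-6.33 -3.65 -0.39] gap 0.601
```

View pics/w3.png

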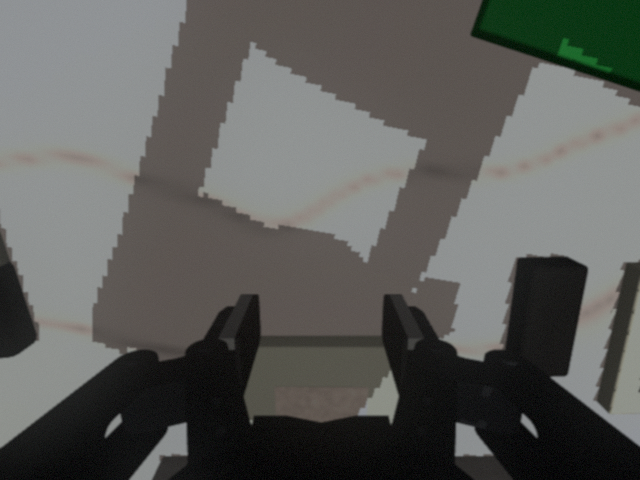

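```bash
python3 -m inch '[[0,-0.0005,-0.0027,0,0,0,0.2],[-0.0002,-0.001,-0.0055,0,0,0,0.2],[-0.0006,-0.001,-0.0083,0,0,0,0.2],[-0.0011,-0.001,-0.0111,0,0,0,0.2],[-0.0017,-0.001,-0.0138,0,0,0,0.2],[-0.0025,-0.001,-0.0165,0,0,0,0.2],[-0.0025,-0.001,-0.0165,0,0,0,0.2]]';python3 - <<'E'
from h import *
rd(); 
w=wrist(); cv2.imwrite("pics/w4.png",w["color"][:,:,::-1])
E
```

```text
clock: 6.45
ee_pos: [0.5416, -0.1288, 0.0342]
orientation: [3.142, -0.002, -2.963]
force: [-5.7, -1.8, 1.0]
finger_gap: 0.601
t 6.45 tcp_r [-0.0812 -0.0905  0.0342] rpy [ 3.142e+00 -2.000e-03 -2.963e+00] F_r [-5.94 -0.81  1.02] gap 0.601
```

View pics/w4.png

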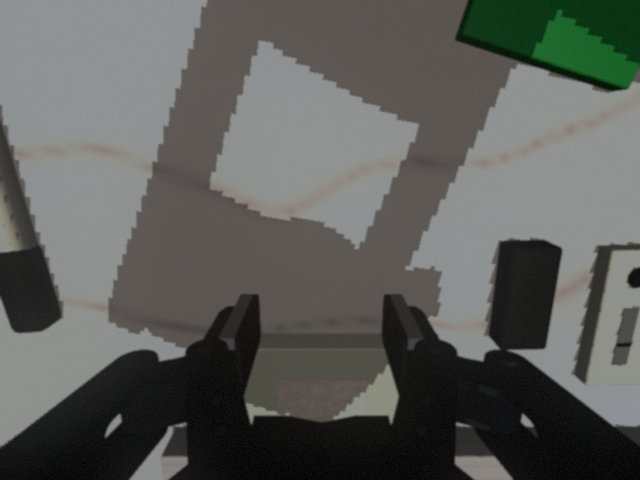

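```bash
python3 -m inch '[[-0.0008,0,-0.0026,0,0,0,0.2],[-0.0018,0,-0.0052,0,0,0,0.2],[-0.0029,0,-0.0078,0,0,0,0.2],[-0.0041,0,-0.0103,0,0,0,0.2],[-0.0055,0,-0.0126,0,0,0,0.2],[-0.0069,0,-0.0149,0,0,0,0.2],[-0.0085,0,-0.0172,0,0,0,0.2],[-0.0101,0,-0.0194,0,0,0,0.2]]';python3 - <<'E'
from h import *
rd(); 
w=wrist(); cv2.imwrite("pics/w5.png",w["color"][:,:,::-1])
E
```

```text
clock: 7.5
ee_pos: [0.5512, -0.1271, 0.0538]
orientation: [-3.142, -0.002, -2.963]
force: [-8.7, -0.7, 5.3]
finger_gap: 0.603
t 7.5 tcp_r [-0.0715 -0.0905  0.0538] rpy [-3.142e+00 -2.000e-03 -2.963e+00] F_r [-8.64  0.83  5.33] gap 0.603
```

View pics/w5.png

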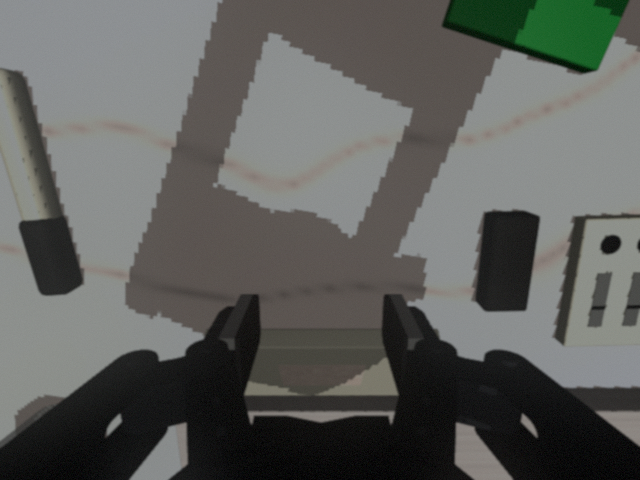

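```bash
python3 -m inch '[[-0.0013,0,-0.0022,0,0,0,0.2],[-0.0029,0,-0.0046,0,0,0,0.2],[-0.0049,0,-0.0065,0,0,0,0.2],[-0.0069,0,-0.0084,0,0,0,0.2],[-0.0091,0,-0.0101,0,0,0,0.2],[-0.0113,0,-0.0117,0,0,0,0.2],[-0.0136,0,-0.0132,0,0,0,0.2],[-0.016,0,-0.0145,0,0,0,0.2]]';python3 - <<'E'
from h import *
rd(); 
w=wrist(); cv2.imwrite("pics/w6.png",w["color"][:,:,::-1])
E
```

```text
clock: 8.55
ee_pos: [0.567, -0.1244, 0.0693]
orientation: [-3.141, -0.002, -2.963]
force: [-9.3, -1.3, 11.3]
finger_gap: 0.6
t 8.55 tcp_r [-0.0554 -0.0906  0.0693] rpy [-3.141e+00 -2.000e-03 -2.963e+00] F_r [-9.42  0.34 11.35] gap 0.6
```

View pics/w6.png

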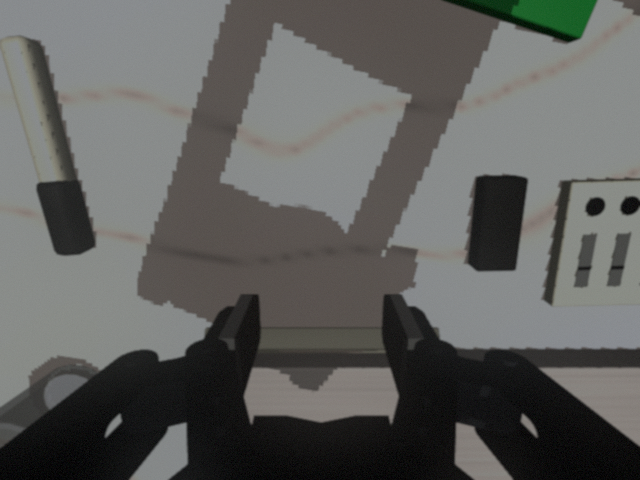

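```bash
python3 -m inch '[[-0.0012,0,-0.0014,0,0,0,0.2],[-0.0027,0,-0.0026,0,0,0,0.2],[-0.0048,0,-0.0037,0,0,0,0.2],[-0.0075,0,-0.0048,0,0,0,0.2],[-0.0101,0,-0.0057,0,0,0,0.2]]';python3 - <<'E'
from h import *
rd(); 
E
```

```text
clock: 9.22
ee_pos: [0.579, -0.1224, 0.0758]
orientation: [-3.14, 0.002, -2.963]
force: [-6.4, 0.7, 11.3]
finger_gap: 0.601
t 9.22 tcp_r [-0.0433 -0.0908  0.0758] rpy [-3.140e+00  2.000e-03 -2.963e+00] F_r [-6.18  1.87 11.35] gap 0.601
```

```bash
python3 -m inch '[[-0.0028,0,-0.0013,0,0,0,0.2],[-0.0056,0,-0.0023,0,0,0,0.2],[-0.0084,0,-0.0030,0,0,0,0.2],[-0.0112,0,-0.0035,0,0,0,0.2],[-0.0112,0,-0.0035,0,0,0,0.2]]';python3 - <<'E'
from h import *
rd(); 
w=wrist(); cv2.imwrite("pics/w7.png",w["color"][:,:,::-1])
E
```

```text
clock: 9.85
ee_pos: [0.5925, -0.1202, 0.0796]
orientation: [-3.14, 0.007, -2.964]
force: [-1.3, 1.9, 8.5]
finger_gap: 0.603
t 9.85 tcp_r [-0.0296 -0.091   0.0796] rpy [-3.14   0.007 -2.964] F_r [-0.98  2.09  8.52] gap 0.603
```

View pics/w7.png

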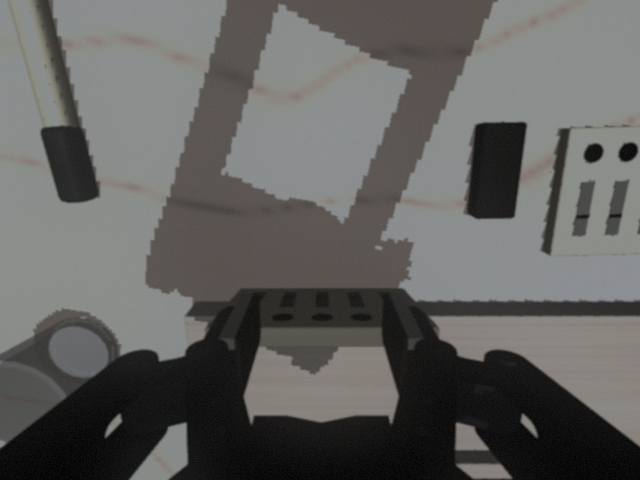

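```bash
python3 -m inch '[[-0.003,0,-0.0006,0,0,0,0.2],[-0.006,0,-0.001,0,0,0,0.2],[-0.009,0,-0.0011,0,0,0,0.2],[-0.011,0,-0.0011,0,0,0,0.2],[-0.011,0,-0.0011,0,0,0,0.2]]';python3 - <<'E'
from h import *
rd(); 
w=wrist(); cv2.imwrite("pics/w8.png",w["color"][:,:,::-1])
c=optics.read_camera("scene"); cv2.imwrite("pics/s8.png",cv2.resize(c["color"][180:330,180:420,::-1],None,fx=3.3,fy=3.3,interpolation=cv2.INTER_CUBIC))
E
```

```text
clock: 10.52
ee_pos: [0.6038, -0.1183, 0.0806]
orientation: [-3.14, 0.008, -2.964]
force: [-0.3, 1.4, 7.3]
finger_gap: 0.601
t 10.53 tcp_r [-0.0182 -0.0911  0.0806] rpy [-3.14   0.008 -2.964] F_r [-0.09  1.46  7.28] gap 0.601
```

View pics/w8.png

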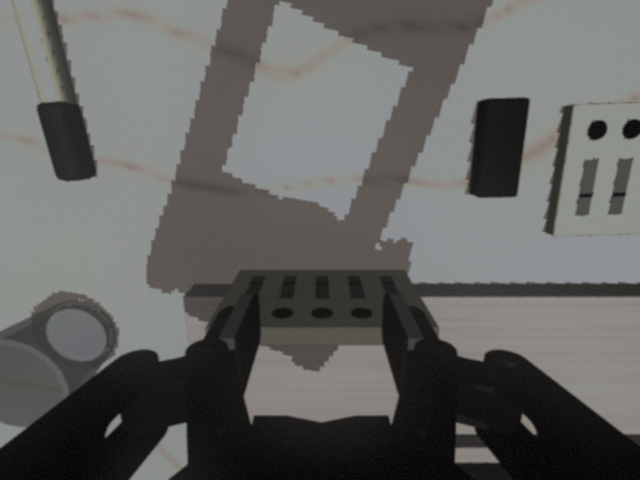

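View pics/s8.png

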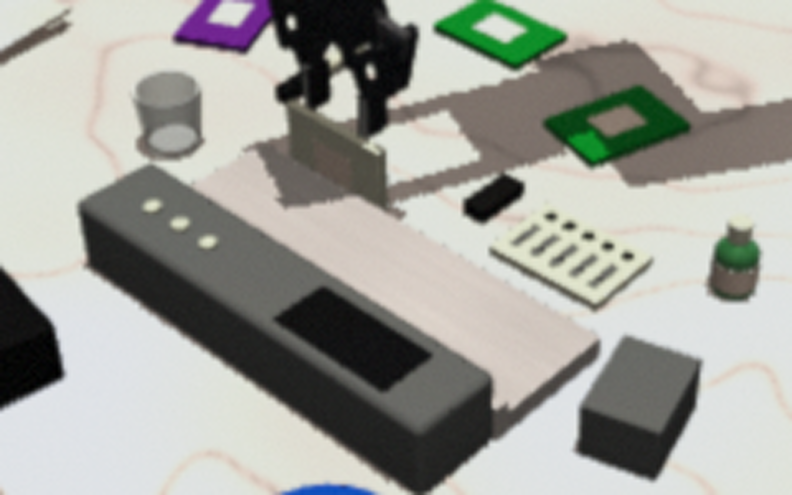

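```bash
python3 -m inch '[[0,0,-0.004,0,0,0,0.2],[0,0,-0.012,0,0,0,0.2],[0.008,0,-0.018,0,0,0,0.2],[0.02,0,-0.018,0,0,0,0.2],[0.03,0,-0.01,0,0,0,0.2],[0.032,0,0.005,0,0,0,0.2],[0.032,0,0.018,0,0,0,0.2],[0.032,0,0.020,0,0,0,0.2]]';python3 - <<'E'
from h import *
rd(); 
w=wrist(); cv2.imwrite("pics/w9.png",w["color"][:,:,::-1])
E
```

```text
clock: 11.62
ee_pos: [0.5698, -0.1243, 0.0571]
orientation: [-3.141, 0.001, -2.963]
force: [0.8, 0.3, 0.3]
finger_gap: 0.598
t 11.62 tcp_r [-0.0526 -0.091   0.0571] rpy [-3.141e+00  1.000e-03 -2.963e+00] F_r [0.8  0.12 0.33] gap 0.598
```

View pics/w9.png

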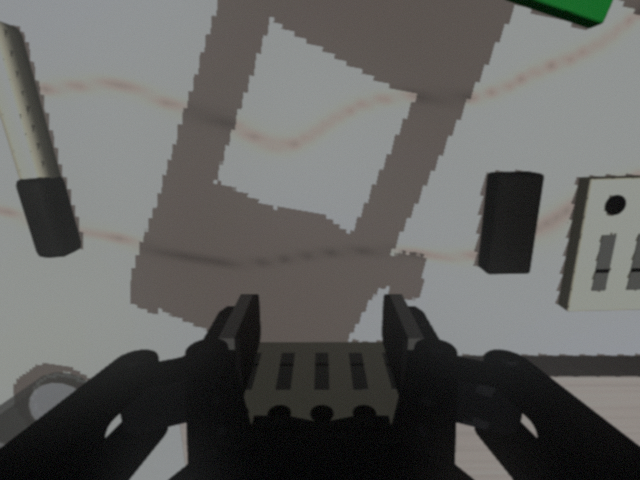

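```bash
python3 -m inch '[[-0.01,0,0,0,0,0,0.2],[-0.02,0,0,0,0,0,0.2],[-0.027,0,0,0,0,0,0.2],[-0.034,0,0,0,0,0,0.2],[-0.041,0,0,0,0,0,0.2],[-0.048,0,0,0,0,0,0.2],[-0.055,0,0,0,0,0,0.2],[-0.060,0,0,0,0,0,0.2]]';python3 - <<'E'
from h import *
rd(); 
w=wrist(); cv2.imwrite("pics/w10.png",w["color"][:,:,::-1])
c=optics.read_camera("scene"); cv2.imwrite("pics/s10.png",cv2.resize(c["color"][180:330,180:420,::-1],None,fx=3.3,fy=3.3,interpolation=cv2.INTER_CUBIC))
E
```

```text
clock: 12.68
ee_pos: [0.6302, -0.1139, 0.0593]
orientation: [-3.14, 0.004, -2.963]
force: [-0.3, -0.1, -0.3]
finger_gap: 0.6
t 12.68 tcp_r [ 0.0087 -0.0915  0.0593] rpy [-3.14   0.004 -2.963] F_r [-0.32 -0.06 -0.28] gap 0.6
```

View pics/w10.png

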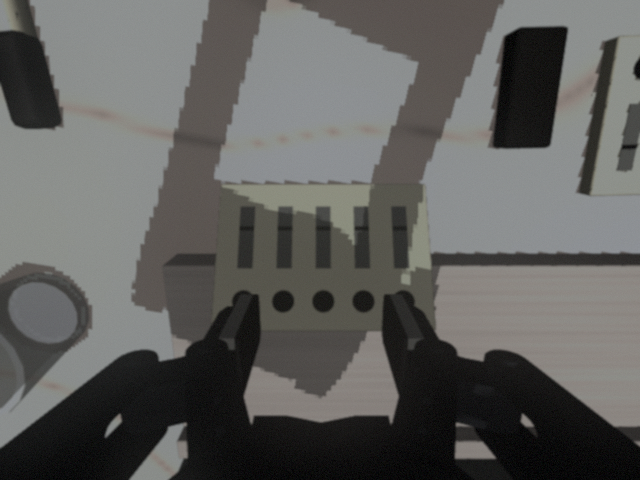

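View pics/s10.png

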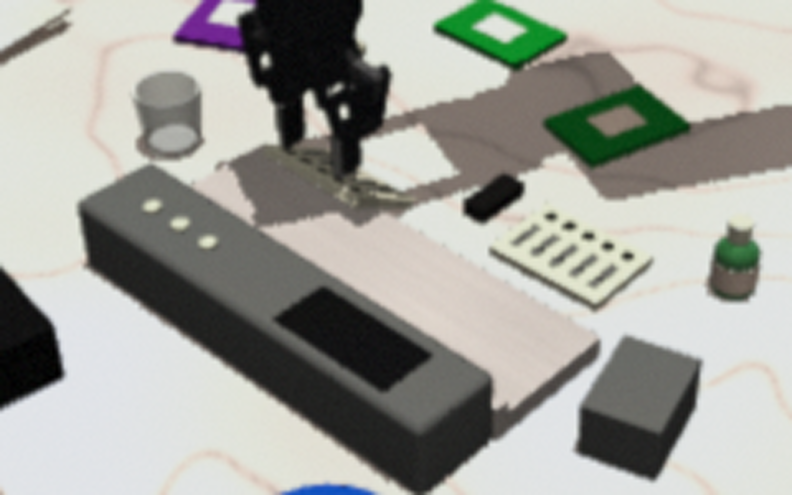

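Run:
```python
from h import *
w=wrist()
for p in [(222,183),(423,183)]: print((RR.T@(ray(w,p,.008)-O)).round(4))
for p in [(217,329),(435,330)]: print((RR.T@(ray(w,p,.045)-O)).round(4))
rd()
print(go([-.075,-.0905,.07]),go([-.075,-.0905,.012]))
```

```text
[-0.0406 -0.1403  0.008 ]
[-0.0406 -0.0426  0.008 ]
[ 0.0179 -0.1373  0.045 ]
[ 0.0182 -0.0425  0.045 ]
t 12.82 tcp_r [ 0.0083 -0.0914  0.0592] rpy [-3.14   0.004 -2.963] F_r [ 0.4  -0.42  0.21] gap 0.601
(array([ 0.0833,  0.001 , -0.0111]), array([-0.002 ,  0.0039,  0.0004])) (array([0.0835, 0.0011, 0.0469]), array([-0.002 ,  0.0039,  0.0004]))
```

```bash
python3 -m inch '[[0.02,0,-0.015,0,0,0,0.2],[0.05,0,-0.015,0,0,0,0.2],[0.078,0,-0.01,0,0,0,0.2],[0.08,0,0.01,0,0,0,0.2],[0.08,0,0.035,0,0,0,0.2],[0.08,0,0.047,0,0,0,0.2],[0.08,0,0.048,0,0,0,0.2]]';python3 - <<'E'
from h import *
rd(); 
w=wrist(); cv2.imwrite("pics/w11.png",w["color"][:,:,::-1])
E
```

```text
clock: 13.7
ee_pos: [0.5509, -0.1282, 0.0108]
orientation: [-3.14, 0.003, -2.963]
force: [-1.2, 0.8, 4.6]
finger_gap: 0.6
t 13.7 tcp_r [-0.072  -0.0915  0.0108] rpy [-3.140e+00  3.000e-03 -2.963e+00] F_r [-0.99  1.04  4.59] gap 0.6
```

View pics/w11.png

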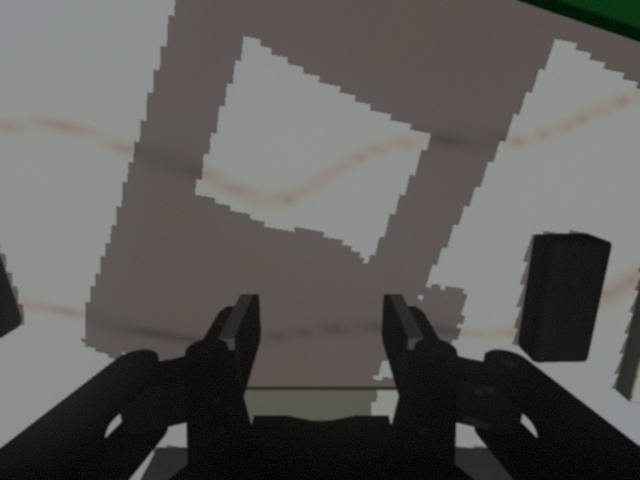

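```bash
python3 -m inch '[[-0.003,0,-0.0025,0,0,0,0.2],[-0.009,0,-0.0025,0,0,0,0.2],[-0.014,0,-0.0025,0,0,0,0.2],[-0.017,0,-0.0025,0,0,0,0.2],[-0.019,0,-0.003,0,0,0,0.2]]';python3 - <<'E'
from h import *
rd(); 
w=wrist(); cv2.imwrite("pics/w12.png",w["color"][:,:,::-1])
E
```

```text
clock: 14.38
ee_pos: [0.57, -0.1247, 0.014]
orientation: [-3.14, 0.004, -2.963]
force: [0.2, -0.9, -0.6]
finger_gap: 0.595
t 14.38 tcp_r [-0.0525 -0.0915  0.014 ] rpy [-3.14   0.004 -2.963] F_r [ 0.02 -0.91 -0.64] gap 0.595
```

View pics/w12.png

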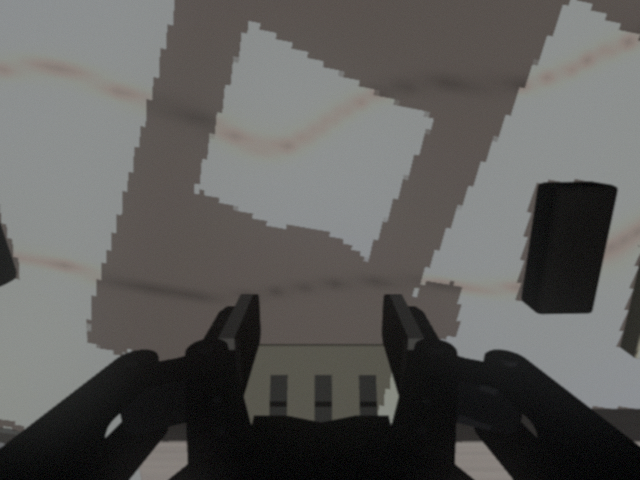

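```bash
python3 -m inch '[[-0.004,0,-0.0005,0,0,0,0.2],[-0.0065,0,-0.002,0,0,0,0.2],[-0.009,0,-0.0035,0,0,0,0.2],[-0.0115,0,-0.005,0,0,0,0.2],[-0.014,0,-0.0065,0,0,0,0.2],[-0.0165,0,-0.008,0,0,0,0.2]]';python3 - <<'E'
from h import *
rd(); 
w=wrist(); cv2.imwrite("pics/w13.png",w["color"][:,:,::-1])
E
```

```text
clock: 15.18
ee_pos: [0.5861, -0.1218, 0.0222]
orientation: [-3.14, 0.004, -2.963]
force: [-1.2, -0.1, 0.2]
finger_gap: 0.601
t 15.18 tcp_r [-0.0362 -0.0915  0.0222] rpy [-3.14   0.004 -2.963] F_r [-1.22  0.09  0.17] gap 0.601
```

View pics/w13.png

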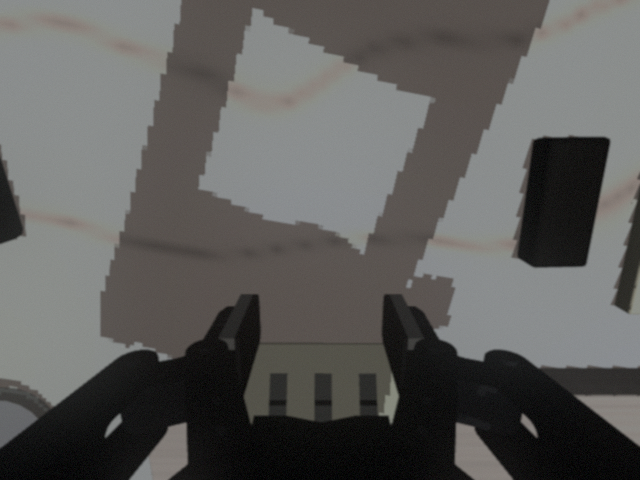

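```bash
python3 -m inch '[[-0.0025,0,-0.0015,0,0,0,0.2],[-0.005,0,-0.003,0,0,0,0.2],[-0.0075,0,-0.0045,0,0,0,0.2],[-0.010,0,-0.006,0,0,0,0.2],[-0.0115,0,-0.0075,0,0,0,0.2]]';python3 - <<'E'
from h import *
rd(); 
w=wrist(); cv2.imwrite("pics/w14.png",w["color"][:,:,::-1])
c=optics.read_camera("scene"); cv2.imwrite("pics/s14.png",cv2.resize(c["color"][180:330,180:420,::-1],None,fx=3.3,fy=3.3,interpolation=cv2.INTER_CUBIC))
E
```

```text
clock: 15.85
ee_pos: [0.5965, -0.1198, 0.0296]
orientation: [-3.14, 0.002, -2.963]
force: [-4.7, -1.7, 1.6]
finger_gap: 0.602
t 15.85 tcp_r [-0.0256 -0.0913  0.0296] rpy [-3.140e+00  2.000e-03 -2.963e+00] F_r [-4.88 -0.86  1.65] gap 0.602
```

View pics/w14.png

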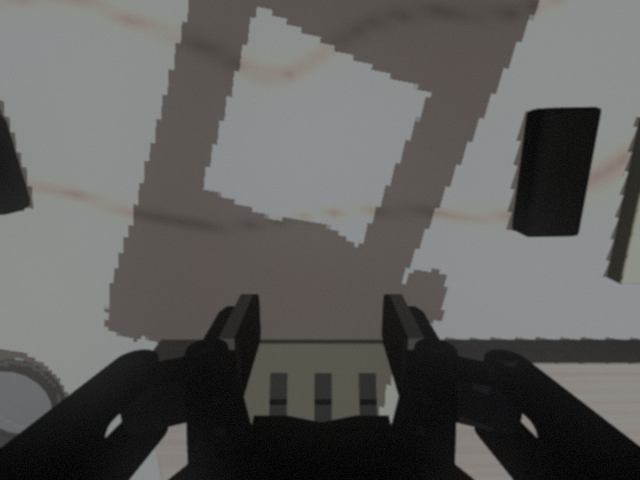

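View pics/s14.png

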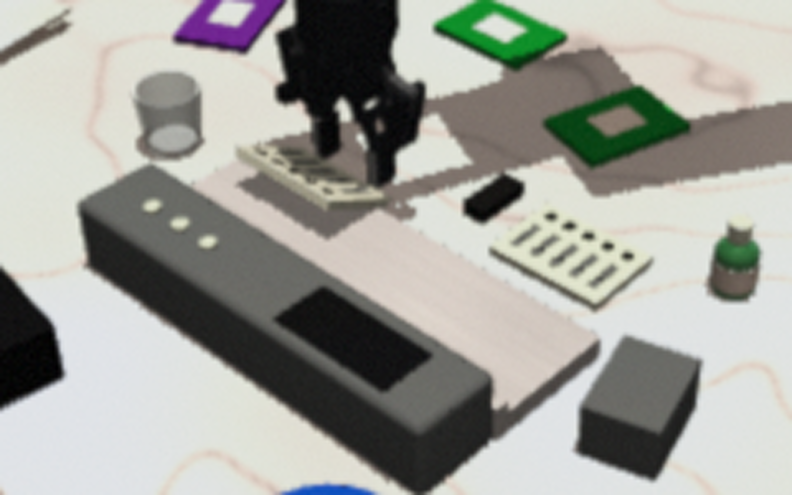

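```bash
python3 -m inch '[[0.005,0,0,0,0,0,0.2],[0.012,0,0,0,0,0,0.2],[0.012,0,0,0,0,0,0.2],[0.012,0,-0.004,0,0,0,0.2],[0.012,0,-0.004,0,0,0,0.2]]';python3 - <<'E'
from h import *
rd(); 
w=wrist(); cv2.imwrite("pics/w15.png",w["color"][:,:,::-1])
c=optics.read_camera("scene"); cv2.imwrite("pics/s15.png",cv2.resize(c["color"][180:330,180:420,::-1],None,fx=3.3,fy=3.3,interpolation=cv2.INTER_CUBIC))
E
```

```text
clock: 16.58
ee_pos: [0.5863, -0.1221, 0.0342]
orientation: [-3.139, 0.006, -2.963]
force: [0.5, 0.2, 0.5]
finger_gap: 0.597
t 16.57 tcp_r [-0.036  -0.0918  0.0342] rpy [-3.139  0.006 -2.963] F_r [0.52 0.16 0.47] gap 0.597
```

View pics/w15.png

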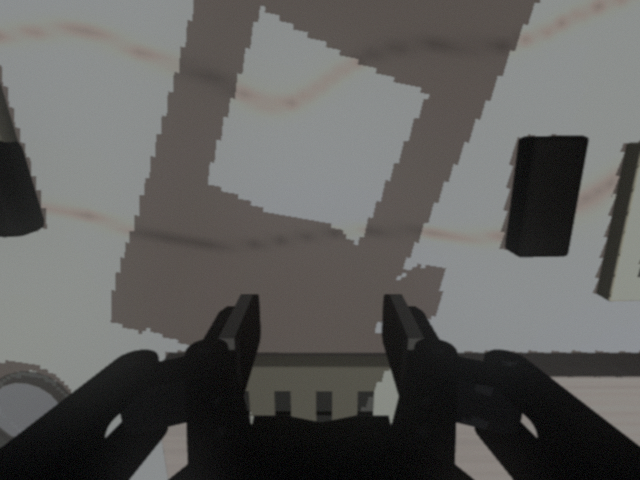

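View pics/s15.png

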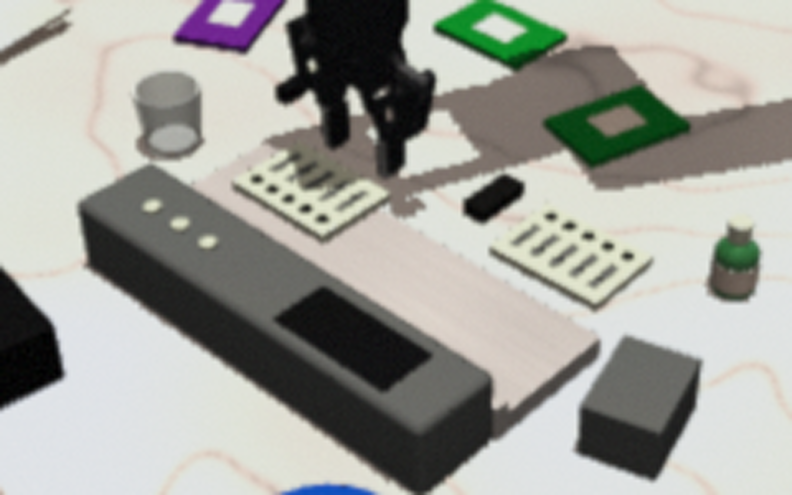

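```bash
python3 -m inch '[[-0.005,0,0,0,0,0,0.2],[-0.01,0,0,0,0,0,0.2],[-0.015,0,0,0,0,0,0.2],[-0.02,0,0,0,0,0,0.2],[-0.025,0,0,0,0,0,0.2],[-0.03,0,0,0,0,0,0.2],[-0.034,0,0,0,0,0,0.2],[-0.035,0,0,0,0,0,0.2]]';python3 - <<'E'
from h import *
rd(); 
w=wrist(); cv2.imwrite("pics/w16.png",w["color"][:,:,::-1])
E
python3 -m inch '[[0.01,0,0,0,0,0,0.2],[0.03,0,-0.01,0,0,0,0.2],[0.08,0,-0.06,0,0,0,0.2],[0.12,0,-0.1,0,0,0,0.2],[0.17,0,-0.12,0,0,0,0.2],[0.17,0.06,-0.15,0,0,0,0.2],[0.17,0.12,-0.15,0,0,0,0.2],[0.17,0.17,-0.15,0,0,0,0.2],[0.17,0.17,-0.15,0,0,0,0.2]]'
python3 - <<'E'
from h import *
rd()
c=optics.read_camera("scene"); cv2.imwrite("pics/s16.png",cv2.resize(c["color"][180:330,180:420,::-1],None,fx=3.3,fy=3.3,interpolation=cv2.INTER_CUBIC))
c=optics.read_camera("top"); cv2.imwrite("pics/t16.png",cv2.resize(c["color"][130:290,210:450,::-1],None,fx=3.3,fy=3.3,interpolation=cv2.INTER_CUBIC))
E
```

```text
clock: 17.68
ee_pos: [0.6204, -0.1157, 0.0337]
orientation: [-3.139, 0.004, -2.963]
force: [0.2, -0.2, 0.0]
finger_gap: 0.598
t 17.68 tcp_r [-0.0014 -0.0915  0.0337] rpy [-3.139  0.004 -2.963] F_r [ 0.18 -0.23  0.02] gap 0.598
clock: 18.85
ee_pos: [0.4187, 0.024, 0.1831]
orientation: [-3.14, 0.003, -2.959]
force: [0.3, -1.1, 0.5]
finger_gap: 0.601
t 18.85 tcp_r [-0.1751  0.0816  0.1831] rpy [-3.140e+00  3.000e-03 -2.959e+00] F_r [ 0.07 -1.15  0.52] gap 0.601
```

View pics/w16.png

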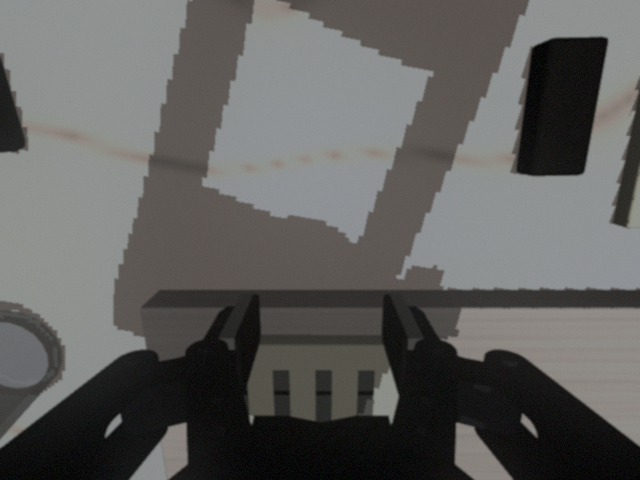

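View pics/s16.png

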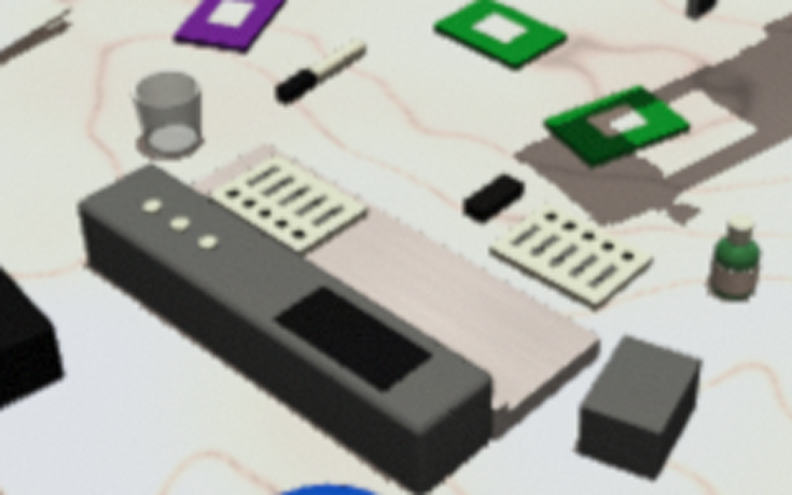

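View pics/t16.png

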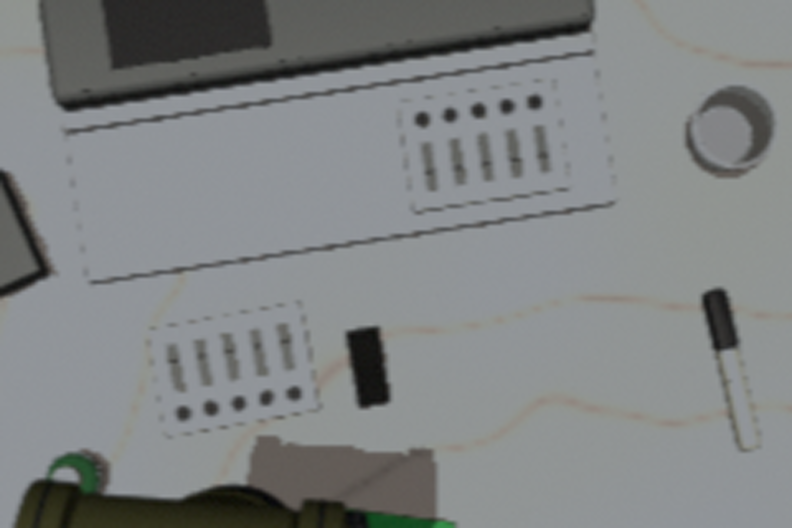

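The panel lies flat and face up. In the top crop its front edge runs from (415,212) to (568,188), inside the shelf's front edge line. The eraser, second panel and marker are at the same pixels as before.

Run:
```python
from h import *
c=optics.read_camera("top")
for p in [(415,212),(568,188),(400,100),(556,80)]:
    q=((p[0]+.5)/3.3-.5+210,(p[1]+.5)/3.3-.5+130); print((RR.T@(ray(c,q,.029)-O)).round(4))
rd()
from cell import order
print(order.close_job())
```

```text
[ 0.0122 -0.0424  0.029 ]
[ 0.0128 -0.1401  0.029 ]
[ 0.0838 -0.0437  0.029 ]
[ 0.0816 -0.1429  0.029 ]
t 19.0 tcp_r [-0.1731  0.0782  0.183 ] rpy [-3.139  0.004 -2.963] F_r [-0.03  0.16  0.38] gap 0.598
the job is handed in; nothing more can be done
None
```

I handed the job in at 19.0 s. The panel is lying face up and flat on the reader's shelf, with none of it hanging over the front edge.

- **What I did:** I pushed the panel square against the step and swung its near edge up with light fingertip pressure until it stood by itself. I then pushed it over, and it came to rest leaning as expected. I pushed it up its slope, held by fingertip friction. It dropped flat when I backed off, and I pushed it in.
- **Where it ended up:** The last top view puts it from about 12 mm to 83 mm behind the shelf's front edge, so it is clear of both that edge and the fence at 96 mm.
- **Everything else:** By eye, the other panel, eraser, marker, cup and the rest sit where they were in the earlier pictures. I did not re-measure them.
- **Forces:** The highest I read was about 15 N, and the gripper was clear of everything when I handed in. The fingertips touched the bench once, at about 5 N, while going down behind the leaning panel.
- **Disagreement:** At the start, the wrist and top cameras differed by about 5 mm on where the panel's near edge was. I settled that by feeling for contact with the force reading.

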